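# Pull the blue-capped sample tube from its light stand and set it on the balance

## Task

Draw the sample tube with the blue cap straight up out of its light stand, so that the stand neither tips nor is lifted or dragged away. Carry the tube upright and stand it on the middle of the balance's round steel pan, then let go of it. Leave the orange-capped tube standing where it is in its own stand.

Things in the scene. Friction and masses are not known exactly. Their poses are not given: they have to be found in the camera images.
- blue_tube_center (a point): Centre (half-way up, on the axis) of the blue-capped tube: white, round, flat-footed, 29 mm across, 120 mm tall, the top 22 mm being the blue cap (31 mm across); about 45 g; z axis up to the cap. It stands loosely, 44 mm deep, in its stand: centre 66 mm and top 126 mm above the table. All above the stand's rim (50 mm over the table) can be gripped from above, from any side.
- blue_stand: The light (30 g) loose grey plastic stand that holds the blue-capped tube: a round foot 62 mm across and 6 mm thick, on which the tube rests, with an upright sleeve 39 mm outside, 33 mm inside, open at the top, rim 50 mm above the table. Nothing fixes it to the table. Origin at the centre of its underside, z axis up the sleeve.
- pan_top (a point): Centre of the upper face of the balance's round steel pan: 110 mm across, flat, level, rimless, unyielding, 76 mm above the table. The balance is a fixed white box 250 by 190 mm, 60 mm high, with a black display panel (71 mm high) at the end nearer the robot. z axis up.
- orange_tube_center (a point): Centre (half-way up) of the orange-capped tube, of the same size as the blue-capped one, standing in a second, identical grey stand at least 120 mm from it. A bystander. z axis up to the cap.

How it is judged:
By the outcome, as a careful person would: the job done as asked, in the order asked, and still so for the second after the job is handed in, with the robot touching nothing.
It also fails if it takes over 38 s, if anything falls off the work surface, if the arm or the gripper's body presses on something with over 40 N, if the wrist force passes 120 N, or if a joint passes its speed limit or range.

## Robot

A 6-joint arm with a two-finger parallel gripper is mounted at the origin on the work surface. World frame = base frame: x ahead of the robot, y to its left, z up, the work surface at z = 0. Lengths are in m, angles in rad, forces in N, time in s.
With the tool pointing down it reaches from about 0.35 to 0.975 m from the base axis. Payload 4.9 kg.
Tool frame: the origin (TCP) lies between the finger pads; the fingertips stand 19 mm ahead of it and the grasp point (between the pads) is the TCP; z points along the fingers, y is the direction in which the jaws open and shut (so a half turn about z gives the same grasp; the last joint's range is limited). The gripper opens to 85 mm and grips with 20 to 120 N. Pads are 22 mm wide; open, the fingers measure 114 mm over their backs; the gripper's body (76 mm by 85 mm) begins 54 mm behind the grasp point. The pads swing forward as they close: fully open they stand 13 mm farther back than shut.
Start: joints at [1.102, 0.053, 1.613, -0, 1.476, -0.119], TCP at [0.214, 0.587, 0.25] pointing down, gripper open.
Joint ranges: [-3.01, 3.01], [-1.01, 2.22], [0.06, 2.58], [-1.02, 4.17], [0.09, 2.62], [-3.14, 3.14]. Speed limits (rad/s): [2.57, 2.57, 3.14, 3.14, 3.14, 3.14].

## Interface

Orientations are given as a unit quaternion [w, x, y, z].
In Python, from plant import state, grab_frame, calibration, job_done gives the robot as it stands. The module is installed in compiled form; this text tells all that it offers.
- The arm moves only by the tool servo_tool, never from a script. Its argument "deltas" is a list that holds one entry, the list of rows, each a list of 5 numbers: the finger opening in mm, from 0 to 85.4, then the shift along the world's x, y, z in mm, then the turn about the world's z in units of 6 degrees (1.0 is 6 degrees). A call has 1 to 5 rows; each row is the pose to reach, as a shift and turn from the pose commanded when the call began; what a row does not reach only later rows make up. A row lasts 1/8 s, in which the tool goes at most 62.5 mm and 10.7 degrees, less where a joint would pass 70% of its speed; a pose out of reach is approached as far as the arm can. A call with a gripper value outside its range is refused whole. The fingers move at their own pace and stop on an object; the grip force is fixed at half the most. Time passes only in rows, so rows that repeat a pose let the fingers close. It gives the time, the measured TCP pose, the force and the opening at its end, in the units of the state.
- state(): the state, without advancing time (a new reading comes with each control period).
- grab_frame(name): name is "scene" or "top"; returns the picture (400x640x3 uint8, red, green, blue); there is no depth.
- calibration(name): a dict with "intrinsics" (3x3 intrinsics, pixels), "world_from_camera" (4x4, takes a point from camera to world coordinates). Camera axes: x right, y down, z forward; pixel columns grow to the right and rows downward; lengths in m; the calibration is good to about 2 mm. A picture is of the moment at which its call begins. calibration takes no time and is no camera call.
- job_done(): hands the job in, once; it reports no verdict.
The state is a dict: "time": time; "joint_pos": joint angles; "joint_vel": joint speeds; "joint_efforts": joint torques, N m; "tool_pos": TCP position; "tool_rot": TCP orientation; "contact_force": force on the tool from outside, world axes, zero at the start; "ft_torque": the same for the moment, N m; "gripper_width": opening from 0.0 (shut) to 1.0 (fully open).
Only numpy, scipy, OpenCV 4.12 (cv2) and the standard library are available. Lean on these libraries where they do the work, as an engineer would, in place of code of your own. Each camera call takes 0.05 s, during which the arm holds its last target.

## Working session

There is one attempt and no reset: what is moved stays moved. The work goes in short steps, Python scripts to look and compute and a tool call to move; the robot and the scene stay as the last step left them, time stands still between calls to the robot, and variables do not carry over. Pictures are saved under pics/ and viewed, and the job is handed in when it is done.

Besides the shell and the picture viewer there is one more tool, called after "Emit:" as name([rows], argument=value, ...), one row to a line, values as JSON. servo_tool: Moves the arm, as the interface text tells. Its arguments: {"type":"object","properties":{"deltas":{"type":"array","items":{"type":"array","items":{"type":"array","items":{"type":"number"}}}}},"required":["deltas"]}

```bash
mkdir -p pics; python3 - <<'E'
from plant import *
import cv2,numpy as np
s=state();print(s['time'],s['tool_pos'],s['tool_rot'],s['gripper_width'])
for n in('scene','top'):
    f=grab_frame(n);cv2.imwrite(f'pics/{n}0.png',f[:,:,::-1]);c=calibration(n);print(n,np.round(c['intrinsics'],1).tolist(),np.round(c['world_from_camera'],3).tolist())
E
```

```text
0.0 [0.21392387 0.58662232 0.2490831 ] [-3.13968552e-04  1.74030115e-01  9.84739808e-01 -9.65242786e-04] 0.9993710616684529
scene [[438.2, 0.0, 320.4], [0.0, 438.2, 204.7], [0.0, 0.0, 1.0]] [[-0.019, 0.826, -0.563, 1.097], [1.0, 0.019, -0.005, 0.002], [0.007, -0.563, -0.827, 0.943], [0.0, 0.0, 0.0, 1.0]]
top [[426.8, 0.0, 316.0], [0.0, 426.8, 197.9], [0.0, 0.0, 1.0]] [[0.01, -0.996, 0.091, 0.44], [-1.0, -0.01, -0.007, 0.01], [0.008, -0.091, -0.996, 0.879], [0.0, 0.0, 0.0, 1.0]]
```

View pics/scene0.png

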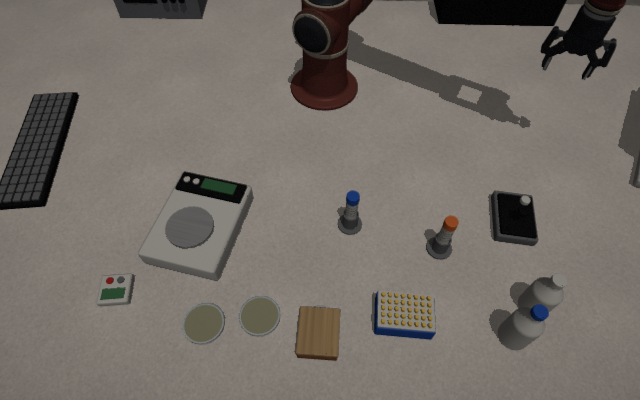

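View pics/top0.png

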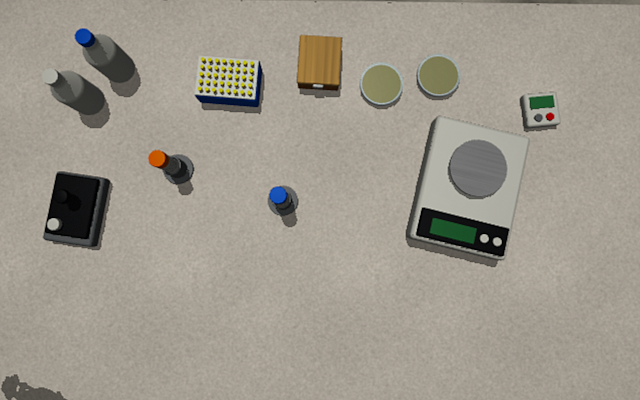

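The top view shows the blue cap at about (279,196), the orange cap at (158,158) and the pan at (477,168). In the scene view they are at (352,198), (450,223) and (189,227). The blue-capped bottle at the edge is a distractor.

```bash
cat > h.py <<'E'
from plant import *
import cv2,numpy as np
def ray(n,p):
    c=calibration(n);K=np.array(c['intrinsics']);T=np.array(c['world_from_camera'])
    return T[:3,3],T[:3,:3]@np.linalg.solve(K,[p[0],p[1],1.])
def onz(n,p,z):
    o,d=ray(n,p);return o+d*(z-o[2])/d[2]
def tri(ps):
    A=np.zeros((3,3));b=np.zeros(3)
    for n,p in ps:
        o,d=ray(n,p);d=d/np.linalg.norm(d);M=np.eye(3)-np.outer(d,d);A+=M;b+=M@o
    return np.linalg.solve(A,b)
def blob(m,near,r=40):
    k,l,st,ce=cv2.connectedComponentsWithStats(m.astype(np.uint8))
    c=[(st[i,4],i) for i in range(1,k) if np.hypot(*(ce[i]-near))<r]
    a,i=max(c);return ce[i],st[i]
def hue(f,lo,hi,s=150,v=60):
    h=cv2.cvtColor(f,cv2.COLOR_RGB2HSV);return cv2.inRange(h,(lo,s,v),(hi,255,255))>0
E
python3 - <<'E'
from h import *
F={n:cv2.imread(f'pics/{n}0.png')[:,:,::-1].copy() for n in('scene','top')}
for nm,lo,hi,ps in(('blue',105,125,{'scene':(352,198),'top':(279,196)}),('orange',5,18,{'scene':(450,223),'top':(158,158)})):
    L=[]
    for n in F:
        c,st=blob(hue(F[n],lo,hi),ps[n],15);print(nm,n,c,st);L.append((n,c));print(onz(n,c,.118))
    print(nm,tri(L))
L=[]
for n,p in(('scene',(189,227)),('top',(477,168))):
    g=cv2.cvtColor(F[n],cv2.COLOR_RGB2GRAY)
    h=cv2.medianBlur(g,5)
    m=np.zeros((402,642),np.uint8)
    print('g',g[p[1],p[0]-60:p[0]+60:4])
    m=(h<165)&(h>100)
    c,st=blob(m,p,15)
    k,l,s_,ce=cv2.connectedComponentsWithStats(m.astype(np.uint8));i=l[p[1],p[0]]
    cn,_=cv2.findContours((l==i).astype(np.uint8),0,1);e=cv2.fitEllipse(max(cn,key=len))
    print(n,c,st,e);L.append((n,e[0]));print(onz(n,e[0],.076))
print(tri(L))
E
```

```text
blue scene [352.65277778 197.875     ] [347 191  12  15 144]
[0.51500375 0.07159553 0.118     ]
blue top [277.83982684 194.88744589] [270 187  17  17 231]
[0.51414526 0.073444   0.118     ]
blue [0.51423506 0.07260446 0.11698563]
orange scene [450.40588235 223.27058824] [444 216  14  16 170]
[0.57885971 0.28699289 0.118     ]
orange top [156.72222222 158.08547009] [148 150  18  17 234]
[0.57843333 0.29263238 0.118     ]
orange [0.57831603 0.28974015 0.11817   ]
g [126 125 127 129 125 124 130 131 133 108  90  90  89  89  90  91  90  91
  92  93  92  72 133 133 133 133 113  65  87 131]Traceback (most recent call last):
  File "<stdin>", line 15, in <module>
  File "h.py", line 16, in blob
    a,i=max(c);return ce[i],st[i]
        ~~~^^^
ValueError: max() iterable argument is empty
```

```bash
python3 - <<'E'
from h import *
F={n:cv2.imread(f'pics/{n}0.png')[:,:,::-1].copy() for n in('scene','top')}
L=[]
for n,p in(('scene',(189,227)),('top',(477,168))):
    g=cv2.medianBlur(cv2.cvtColor(F[n],cv2.COLOR_RGB2GRAY),3)
    g0=int(np.median(g[p[1]-10:p[1]+10,p[0]-10:p[0]+10]));print(g0)
    m=cv2.morphologyEx(((g<g0+20)&(g>g0-13)).astype(np.uint8),cv2.MORPH_OPEN,np.ones((5,5)))
    k,l,s_,ce=cv2.connectedComponentsWithStats(m);i=l[p[1],p[0]]
    cn,_=cv2.findContours((l==i).astype(np.uint8),0,1);e=cv2.fitEllipse(cv2.convexHull(max(cn,key=len)))
    print(n,s_[i],ce[i],e);L.append((n,e[0]));print(onz(n,e[0],.076),onz(n,ce[i],.076))
    m2=F[n].copy();cv2.ellipse(m2,e,(255,0,0),1);x,y=p;cv2.imwrite(f'pics/pan_{n}.png',cv2.resize(m2[y-70:y+70,x-70:x+70,::-1],None,fx=3,fy=3,interpolation=0))
print(tri(L))
a,b=[cv2.imread(f'pics/pan_{n}.png') for n in('scene','top')];
cr=[cv2.resize(F[n][y-30:y+45,x-40:x+40,::-1],(400,375),interpolation=0) for n,x,y in(('scene',352,205),('top',281,196))]
cv2.imwrite('pics/pan.png',cv2.resize(np.vstack([np.hstack([cv2.resize(a,(400,400)),cv2.resize(b,(400,400))]),np.hstack(cr)]),(619,600)))
E
```

```text
90
scene [ 165  207   49   40 1518] [188.87220026 226.36561265] ((189.04994201660156, 226.352783203125), (38.51823425292969, 50.46725845336914), 70.2680892944336)
[ 0.57472361 -0.30473092  0.076     ] [ 0.57476751 -0.30513386  0.076     ]
113
top [ 451  140   56   56 2506] [478.15363128 167.48762969] ((478.0670166015625, 167.4914093017578), (54.70015335083008, 58.14080047607422), 126.14850616455078)
[ 0.57478473 -0.30393504  0.076     ] [ 0.57479387 -0.304101    0.076     ]
[ 0.57479692 -0.30435009  0.0759607 ]
```

View pics/pan.png

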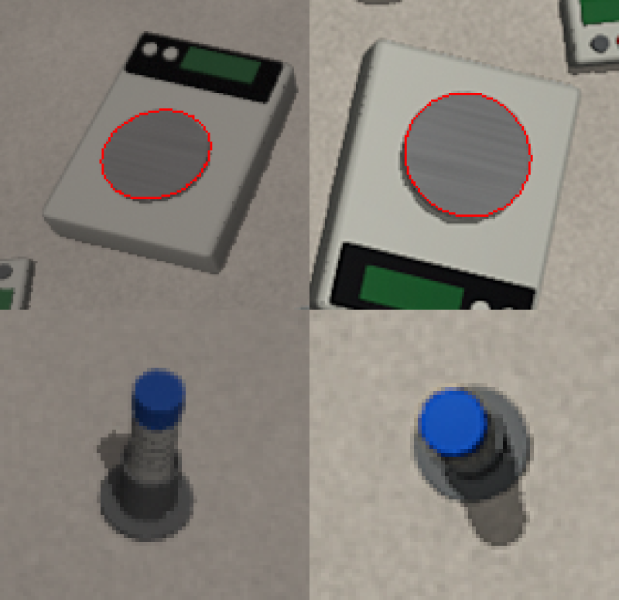

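The pan ellipses fit cleanly in both views, giving a pan centre of (0.5748, -0.3043). The tube stands upright with its axis at about (0.5145, 0.0727). I'll move above it.

Emit:
servo_tool([
  [[60,30,-51.5,0,0],[60,60,-103,0,0],[60,90,-154.5,0,0],[60,120,-206,0,0],[60,150,-257.5,0,0]],
])

```text
time: 0.72
tool_pos: [0.3646, 0.3278, 0.2499]
tool_rot: [-0.0, 0.174, 0.985, -0.0]
contact_force: [0.8, -0.3, -0.1]
gripper_width: 0.7
```

Emit:
servo_tool([
  [[60,30,-51.5,0,0],[60,60,-103,0,0],[60,90,-154.5,0,0],[60,120,-206,0,0],[60,150,-257,0,0]],
])

```text
time: 1.35
tool_pos: [0.5146, 0.0708, 0.25]
tool_rot: [-0.0, 0.174, 0.985, 0.0]
contact_force: [0.4, 0.8, 0.4]
gripper_width: 0.702
```

Emit:
servo_tool([
  [[60,0,0,-20,0],[60,0,0,-40,0],[60,0,0,-60,0],[60,0,0,-60,0],[60,0,0,-60,0]],
])

```text
time: 1.98
tool_pos: [0.5141, 0.0734, 0.1906]
tool_rot: [0.0, 0.173, 0.985, 0.0]
contact_force: [0.5, 0.4, 0.4]
gripper_width: 0.701
```

```bash
python3 - <<'E'
from h import *
s=state();print(s['time'],s['tool_pos'],s['tool_rot'],s['gripper_width'],s['contact_force'],s['joint_pos'])
v=[]
for n,x,y in(('scene',352,195),('top',279,196)):
    f=grab_frame(n);cv2.imwrite(f'pics/{n}1.png',f[:,:,::-1]);v.append(cv2.resize(f[y-50:y+50,x-50:x+50,::-1],(400,400),interpolation=0))
cv2.imwrite('pics/a1.png',np.hstack(v))
E
```

```text
1.975 [0.51412955 0.07341009 0.19056937] [2.14780402e-04 1.73320870e-01 9.84865386e-01 4.31668765e-05] 0.7014233159243516 [0.54932276 0.40142916 0.383405  ] [-1.54227114e-03 -1.58675589e-01  1.91742589e+00  1.14534604e-05
  1.38240435e+00 -1.22393958e+00]
```

View pics/a1.png

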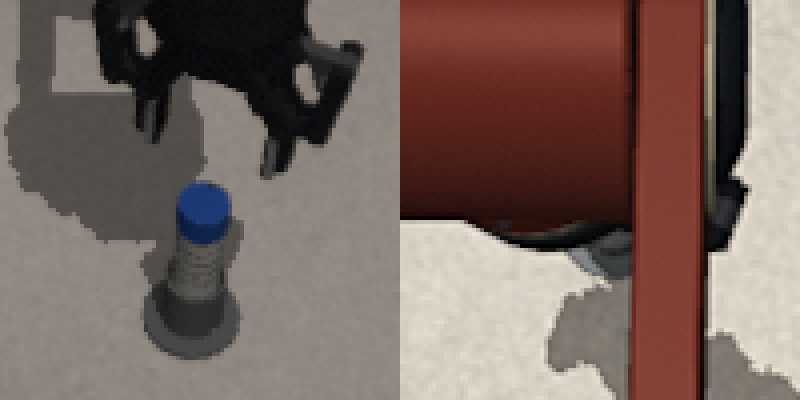

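The fingers straddle the cap evenly in the scene view, with the cap midway between the tips. Descending.

Emit:
servo_tool([
  [[60,0,0,-25,0],[60,0,0,-50,0],[60,0,0,-75,0],[60,0,0,-95,0],[60,0,0,-105,0]],
])

```text
time: 2.7
tool_pos: [0.5142, 0.0727, 0.0849]
tool_rot: [-0.0, 0.174, 0.985, -0.0]
contact_force: [-0.4, 0.7, 1.4]
gripper_width: 0.701
```

Emit:
servo_tool([
  [[44,0,0,0,0],[44,0,0,0,0],[44,0,0,0,0]],
])

```text
time: 3.08
tool_pos: [0.515, 0.0726, 0.0864]
tool_rot: [0.001, 0.174, 0.985, 0.0]
contact_force: [1.0, -0.1, 0.2]
gripper_width: 0.509
```

```bash
python3 - <<'E'
from h import *
s=state();print(s['time'],s['tool_pos'],s['gripper_width'],s['contact_force'])
v=[]
for n,x,y in(('scene',352,195),('top',279,196)):
    f=grab_frame(n);cv2.imwrite(f'pics/{n}2.png',f[:,:,::-1]);v.append(cv2.resize(f[y-50:y+50,x-50:x+50,::-1],(400,400),interpolation=0))
cv2.imwrite('pics/a2.png',np.hstack(v))
E
```

```text
3.075 [0.51496246 0.07263693 0.08644614] 0.5092846739688975 [ 0.96550253 -0.08282914  0.16437951]
```

View pics/a2.png

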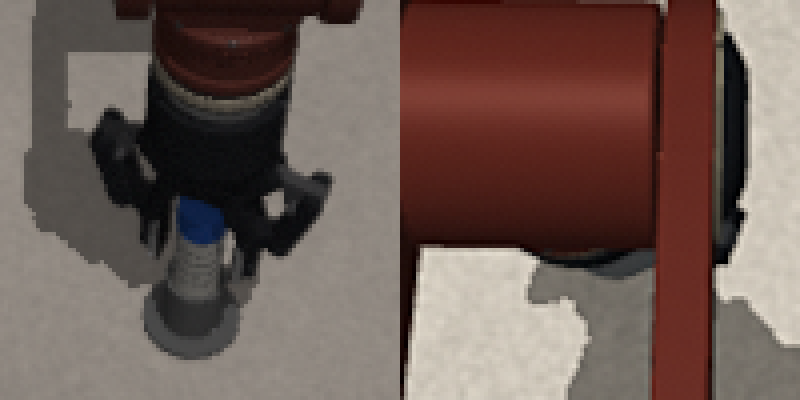

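The tube stands centrally between the jaws, with about the same gap on each side. Closing.

Emit:
servo_tool([
  [[36,0,0,0,0],[32,0,0,0,0],[24,0,0,0,0],[20,0,0,0,0],[20,0,0,0,0]],
])

```text
time: 3.8
tool_pos: [0.5143, 0.0726, 0.0854]
tool_rot: [0.0, 0.174, 0.985, 0.0]
contact_force: [0.3, 0.2, 0.8]
gripper_width: 0.327
```

Emit:
servo_tool([
  [[20,0,0,0,0],[20,0,0,2,0],[20,0,0,5,0],[20,0,0,8,0],[20,0,0,12,0]],
])

```text
time: 4.42
tool_pos: [0.5141, 0.0726, 0.0975]
tool_rot: [-0.0, 0.174, 0.985, -0.0]
contact_force: [0.7, 0.7, -1.0]
gripper_width: 0.324
```

```bash
python3 - <<'E'
from h import *
s=state();print(s['time'],s['tool_pos'],s['gripper_width'],s['contact_force'])
v=[]
for n,x,y in(('scene',352,195),):
    f=grab_frame(n);cv2.imwrite(f'pics/{n}3.png',f[:,:,::-1]);v.append(cv2.resize(f[y-50:y+50,x-50:x+50,::-1],(400,400),interpolation=0))
cv2.imwrite('pics/a3.png',np.hstack(v))
E
```

```text
4.425 [0.51410325 0.07262138 0.09747174] 0.3239795182144048 [ 0.70829433  0.72805625 -1.04563898]
```

View pics/a3.png

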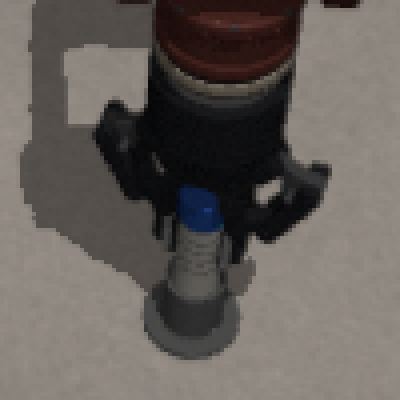

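The opening is about 28 mm, so the tube is held. It rose 12 mm, and the stand foot kept its pixels (x 146–240, bottom at 355 in the zoom). Continuing straight up.

Emit:
servo_tool([
  [[20,0,0,6,0],[20,0,0,12,0],[20,0,0,18,0],[20,0,0,24,0],[20,0,0,30,0]],
])

```text
time: 5.1
tool_pos: [0.5142, 0.0726, 0.1278]
tool_rot: [0.0, 0.174, 0.985, 0.0]
contact_force: [-0.5, -1.1, -0.8]
gripper_width: 0.324
```

Emit:
servo_tool([
  [[20,0,0,8,0],[20,0,0,20,0],[20,0,0,40,0],[20,0,0,60,0],[20,0,0,70,0]],
])

```text
time: 5.72
tool_pos: [0.5151, 0.0727, 0.2]
tool_rot: [0.002, 0.174, 0.985, 0.0]
contact_force: [0.1, -0.4, -0.3]
gripper_width: 0.325
```

```bash
python3 - <<'E'
from h import *
s=state();print(s['time'],s['tool_pos'],s['gripper_width'],s['contact_force'])
v=[]
for n,x,y in(('scene',352,190),('top',279,196)):
    f=grab_frame(n);cv2.imwrite(f'pics/{n}4.png',f[:,:,::-1]);v.append(cv2.resize(f[y-60:y+60,x-60:x+60,::-1],(400,400),interpolation=0))
cv2.imwrite('pics/a4.png',np.hstack(v))
E
```

```text
5.725 [0.51513407 0.07267431 0.19996433] 0.32509770045718134 [ 0.06070009 -0.41865319 -0.31654508]
```

View pics/a4.png

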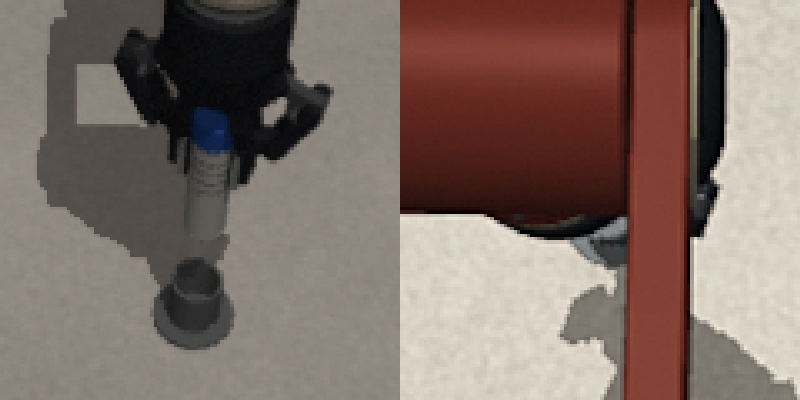

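The tube is fully out and the stand is upright in its old place. Carrying it to the pan at moderate speed.

Emit:
servo_tool([
  [[20,0,-8,15,0],[20,4,-28,30,0],[20,10,-60,40,0],[20,16,-100,40,0],[20,22,-140,40,0]],
])

```text
time: 6.45
tool_pos: [0.5361, -0.0689, 0.2377]
tool_rot: [-0.0, 0.174, 0.985, -0.0]
contact_force: [-0.2, 0.7, -0.9]
gripper_width: 0.325
```

Emit:
servo_tool([
  [[20,6,-40,0,0],[20,13,-80,0,0],[20,19,-120,0,0],[20,26,-160,0,0],[20,31,-192,0,0]],
])

```text
time: 7.08
tool_pos: [0.5668, -0.2614, 0.2372]
tool_rot: [-0.0, 0.175, 0.985, 0.0]
contact_force: [-0.3, 0.3, -0.8]
gripper_width: 0.326
```

Emit:
servo_tool([
  [[20,4,-25,0,0],[20,7,-39,0,0],[20,7.6,-45,0,0],[20,7.6,-45,0,0],[20,7.6,-45,0,0]],
])

```text
time: 7.7
tool_pos: [0.5748, -0.3035, 0.2374]
tool_rot: [-0.0, 0.174, 0.985, 0.0]
contact_force: [-0.4, -0.4, -0.5]
gripper_width: 0.322
```

```bash
python3 - <<'E'
from h import *
s=state();print(s['time'],s['tool_pos'],s['tool_rot'],s['gripper_width'],s['contact_force'])
v=[]
for n,x,y in(('scene',189,200),('top',477,168)):
    f=grab_frame(n);cv2.imwrite(f'pics/{n}5.png',f[:,:,::-1]);v.append(cv2.resize(f[y-75:y+75,x-75:x+75,::-1],(400,400),interpolation=0))
cv2.imwrite('pics/a5.png',np.hstack(v))
E
```

```text
7.7 [ 0.57483149 -0.3035085   0.23735225] [-6.27844100e-05  1.73538658e-01  9.84827047e-01  1.31207869e-04] 0.32209311553235065 [-0.40879909 -0.37682716 -0.48897219]
```

View pics/a5.png

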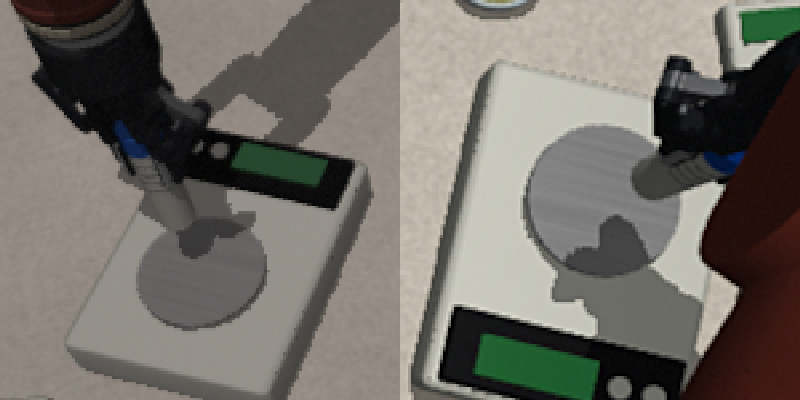

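```bash
python3 - <<'E'
from h import *
v=[]
def proj(n,P):
    c=calibration(n);K=np.array(c['intrinsics']);T=np.linalg.inv(np.array(c['world_from_camera']));q=K@(T@np.r_[P,1])[:3];return q[:2]/q[2]
X,Y,Z=0.5748,-.3035,.2374
for n,x,y in(('scene',175,185),('top',500,160)):
    f=cv2.imread(f'pics/{n}5.png');S=8;r=25
    g=cv2.resize(f[y-r:y+r,x-r:x+r],None,fx=S,fy=S,interpolation=0)
    for z0 in(Z-.079,Z+.041):
        pts=np.array([(proj(n,(X+.0145*np.cos(t),Y+.0145*np.sin(t),z0))-(x-r,y-r)+.5)*S for t in np.linspace(0,6.28,30)],int)
        cv2.polylines(g,[pts],True,(0,0,255),1)
    v.append(g)
cv2.imwrite('pics/o5.png',np.hstack(v))
E
```

```text
(no output)
```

View pics/o5.png

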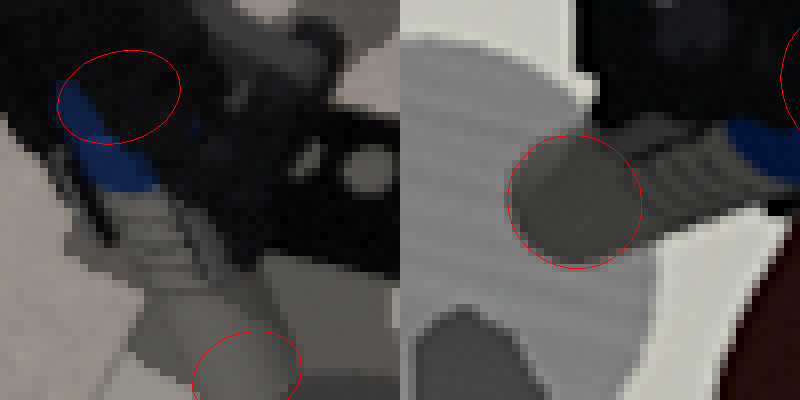

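The predicted outline of an upright tube with its foot 79 mm below the TCP matches in both views. It hangs vertical over the pan. Contact is expected at TCP z ≈ 0.1555.

Emit:
servo_tool([
  [[20,0,-0.8,-20,0],[20,0,-0.8,-42,0],[20,0,-0.8,-62,0],[20,0,-0.8,-74,0],[20,0,-0.8,-78,0]],
])

```text
time: 8.43
tool_pos: [0.5743, -0.3048, 0.1576]
tool_rot: [-0.001, 0.174, 0.985, 0.0]
contact_force: [0.2, -1.0, -0.1]
gripper_width: 0.326
```

Emit:
servo_tool([
  [[20,0,0,0,0],[20,0,0,0,0],[20,0,0,-1,0],[20,0,0,-1.5,0],[20,0,0,-1.5,0]],
])

```text
time: 9.05
tool_pos: [0.5748, -0.3052, 0.1579]
tool_rot: [0.0, 0.174, 0.985, -0.0]
contact_force: [-0.4, 0.0, 0.0]
gripper_width: 0.327
```

```bash
python3 - <<'E'
from h import *
s=state();print(s['time'],s['tool_pos'],s['tool_rot'],s['gripper_width'],s['contact_force'])
v=[]
for n,x,y in(('scene',189,205),('top',485,160)):
    f=grab_frame(n);cv2.imwrite(f'pics/{n}6.png',f[:,:,::-1]);v.append(cv2.resize(f[y-50:y+50,x-50:x+50,::-1],(400,400),interpolation=0))
cv2.imwrite('pics/a6.png',np.hstack(v))
E
```

```text
9.05 [ 0.57479545 -0.30517631  0.15789045] [ 5.50687707e-05  1.74006085e-01  9.84744575e-01 -2.97560997e-05] 0.3272605456762096 [-0.40197102  0.04692614  0.02706541]
```

View pics/a6.png

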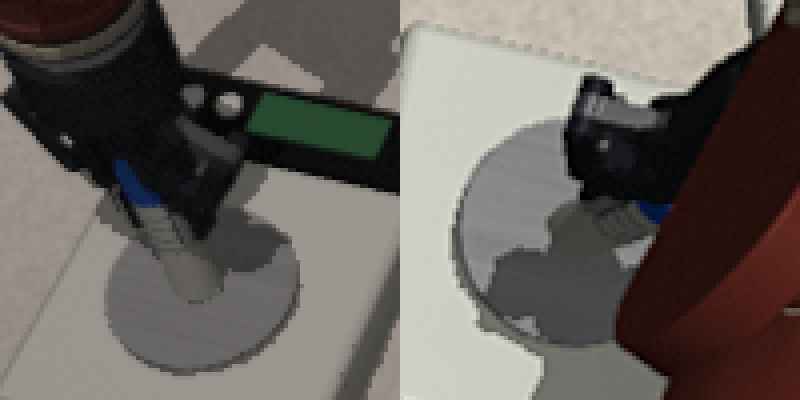

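The foot is just above the middle of the pan, near (195,295) in the scene zoom. I'll creep down and watch the force.

Emit:
servo_tool([
  [[20,0,0.5,-1,0],[20,0,0.5,-1.5,0],[20,0,0.5,-1.5,0]],
])

```text
time: 9.52
tool_pos: [0.5747, -0.3046, 0.1562]
tool_rot: [-0.0, 0.174, 0.985, 0.0]
contact_force: [-0.0, -0.2, -0.1]
gripper_width: 0.324
```

Emit:
servo_tool([
  [[20,0,0,-0.5,0],[20,0,0,-0.8,0],[20,0,0,-0.8,0]],
])

```text
time: 9.9
tool_pos: [0.5748, -0.3047, 0.1555]
tool_rot: [-0.0, 0.174, 0.985, -0.0]
contact_force: [-1.0, 0.2, 0.2]
gripper_width: 0.325
```

Emit:
servo_tool([
  [[20,0,0,-0.3,0],[20,0,0,-0.5,0],[20,0,0,-0.5,0]],
])

```text
time: 10.28
tool_pos: [0.5749, -0.3047, 0.1555]
tool_rot: [0.0, 0.174, 0.985, -0.0]
contact_force: [-0.7, 0.9, 3.0]
gripper_width: 0.323
```

Emit:
servo_tool([
  [[20,0,0,-0.3,0],[20,0,0,-0.5,0],[20,0,0,-0.5,0]],
])

```text
time: 10.65
tool_pos: [0.575, -0.3048, 0.1555]
tool_rot: [0.0, 0.174, 0.985, -0.0]
contact_force: [-2.3, 1.6, 6.0]
gripper_width: 0.325
```

The foot touched at z = 0.1555, and the force rose to 6 N. I'll ease off the preload, then open.

Emit:
servo_tool([
  [[20,0,0,0.5,0],[20,0,0,0.7,0],[20,0,0,0.7,0]],
])

```text
time: 11.02
tool_pos: [0.5749, -0.3047, 0.1554]
tool_rot: [0.0, 0.174, 0.985, -0.0]
contact_force: [-0.4, 0.8, 4.9]
gripper_width: 0.327
```

Emit:
servo_tool([
  [[30,0,0,0,0],[34,0,0,0,0],[38,0,0,0,0],[44,0,0,0,0],[50,0,0,0,0]],
])

```text
time: 11.65
tool_pos: [0.5748, -0.3047, 0.1551]
tool_rot: [-0.0, 0.174, 0.985, 0.0]
contact_force: [-1.1, -1.3, 0.4]
gripper_width: 0.585
```

```bash
python3 - <<'E'
from h import *
s=state();print(s['time'],s['tool_pos'],s['tool_rot'],s['gripper_width'],s['contact_force'])
v=[]
for n,x,y in(('scene',189,205),('top',485,160)):
    f=grab_frame(n);cv2.imwrite(f'pics/{n}7.png',f[:,:,::-1]);v.append(cv2.resize(f[y-50:y+50,x-50:x+50,::-1],(400,400),interpolation=0))
cv2.imwrite('pics/a7.png',np.hstack(v))
E
```

```text
11.65 [ 0.57476444 -0.30467704  0.15513043] [-1.65634160e-05  1.74036840e-01  9.84739142e-01  1.17475752e-05] 0.5853376158095741 [-1.11692877 -1.3191906   0.38423688]
```

View pics/a7.png

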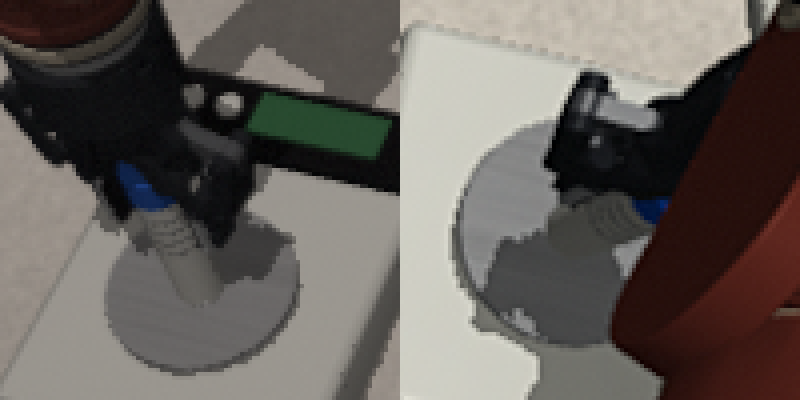

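The tube stands upright on the pan and the fingers are clear of it. Opening a little more and rising.

Emit:
servo_tool([
  [[60,0,0,0,0],[60,0,0,0,0],[60,0,0,5,0],[60,0,0,18,0],[60,0,0,35,0]],
])

```text
time: 12.38
tool_pos: [0.5748, -0.3047, 0.1914]
tool_rot: [0.0, 0.174, 0.985, -0.0]
contact_force: [-0.0, -0.7, -0.0]
gripper_width: 0.704
```

Emit:
servo_tool([
  [[60,0,0,25,0],[60,0,0,50,0],[60,0,0,80,0],[60,0,0,110,0],[60,0,0,120,0]],
])

```text
time: 13.0
tool_pos: [0.5757, -0.3052, 0.3147]
tool_rot: [0.003, 0.174, 0.985, -0.001]
contact_force: [0.2, -0.8, -0.8]
gripper_width: 0.706
```

Emit:
servo_tool([
  [[60,-20,30,0,0],[60,-50,70,0,0],[60,-85,115,0,0],[60,-110,150,0,0],[60,-120,160,0,0]],
])

```text
time: 13.62
tool_pos: [0.4538, -0.1432, 0.3101]
tool_rot: [0.0, 0.173, 0.985, -0.0]
contact_force: [0.1, -1.0, 0.5]
gripper_width: 0.698
```

```bash
python3 - <<'E'
from h import *
s=state();print(s['time'],s['tool_pos'],s['gripper_width'],s['contact_force'])
for n in('scene','top'):
    f=grab_frame(n);cv2.imwrite(f'pics/{n}8.png',f[:,:,::-1])
    c,st=blob(hue(f,105,125),(180,190) if n=='scene' else (510,150),60);print(n,c,st,onz(n,c,.076+.112))
    o,_=blob(hue(f,5,18),(450,223) if n=='scene' else (157,158),15);print('orange',o)
E
```

```text
13.625 [ 0.4537511  -0.14322889  0.31010988] 0.6975371489615215 [ 0.10248756 -0.97749117  0.50820321]
scene [176.05291005 198.72486772] [169 191  15  17 189] [ 0.57532274 -0.30492674  0.188     ]
orange [450.39534884 223.30813953]
top [510.77777778 149.22222222] [509 148   5   4   9] [ 0.58709392 -0.31500193  0.188     ]
orange [158.06227106 158.77289377]
```

View pics/scene8.png

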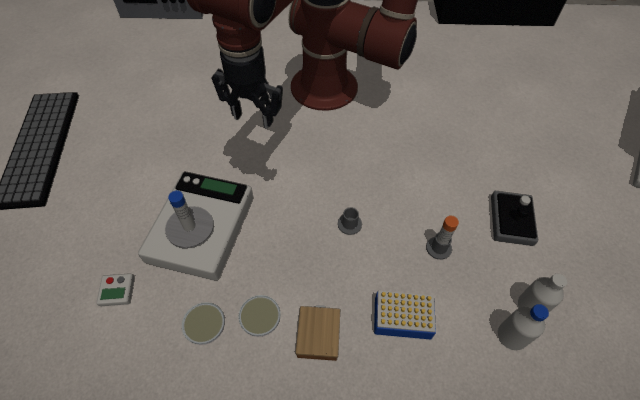

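View pics/top8.png

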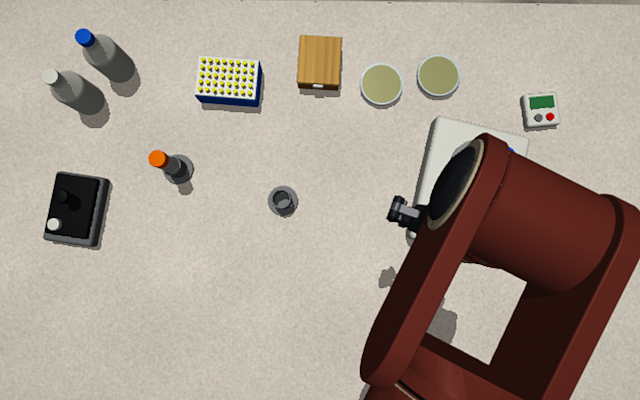

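The scene view shows the tube upright in the middle of the pan, with its cap at (176,199), which casts to (0.575, -0.305). The stand is upright in place at (350,222) and the orange tube is unmoved at (450,223). In the top view the arm hides the pan, but the empty stand is at its old place, (283,201). Handing in.

```bash
python3 -c "
from plant import *
print(job_done())"
```

```text
the job is handed in; nothing more can be done
None
```

The blue-capped tube is standing upright on the middle of the balance pan, released. I drew it straight up out of its stand, carried it upright to the pan and set it down with about 6 N. I then let go, backed the arm away and handed the job in at about 13.7 s.

**Tube on the pan:** in the last scene picture the cap lies at (0.575, -0.305), against a measured pan centre of (0.575, -0.304).

**Stand and orange tube:** the empty stand is upright in its old place, and the orange-capped tube has not moved (within about 1–2 pixels in both views).

**Failed check:** the last top view could not confirm the tube's position, because the arm hid the pan. Only a 9-pixel sliver of cap showed, and its position (0.587, -0.315) is not meaningful. The final centring therefore rests on the scene camera and the arm's own position reading at release, (0.575, -0.305), and these two agree.

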